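# Clamp the cherry jar and unscrew its lid

## Task

Open the jar of cherries in the white jar clamp: swing the orange lever all the way over so that the jar is held fast, then twist the red lid anticlockwise, about a quarter turn, stopping when its threads let go, and lift it straight up. Finish while still holding the lid level and still, a couple of centimetres above the open jar, with the jar left standing in the closed clamp. Leave everything else on the table where it is.

Things in the scene. Friction and masses are not known exactly. Their poses are not given: they have to be found in the camera images.
- clamp: one-handed jar clamp stuck to the table: white board (170 mm along its x, 230 mm along its y, top 20 mm above the table), fixed grey V jaw at +y, sliding grey jaw at -y (both 45 mm tall above the board), orange cam lever. Origin: at table height, below the axis of the clamped jar. z up
- lever (a joint): swing of the orange lever about its upright pivot, rad: 0 = open, pointing along the board's -y, away from the jar; closes clockwise seen from above to its stop at 1.6, pointing along the board's -x. Starts at 0 to 0.3. The last half of the swing squeezes the jar: up to about 7 N at the knob. It stays where it is left
- lever_knob (a point): centre of the top of the round upright orange knob at the lever's end, 99 mm above the table: 20 mm across, 35 mm of it stands above the lever arm (16 mm wide). Its axis is 90 mm from the pivot
- lever_pivot (a point): the lever's upright pivot axis, 92 mm from the clamp's origin along its -y, at 54 mm above the table (the underside of the lever)
- jar: glass jar of cherries between the jaws, at first loose with some mm of play: 66 mm across up to 60 mm high, then a 47 mm neck; glass rim 90.5 mm above its origin. Origin: centre of its underside; z up; +x points to the middle of its white label (red upright bar). About 0.4 kg. Loose, it turns along with its lid; clamped, it moves up to 4 mm and holds fast
- lid: red twist-off lid: 59 mm across, 16 mm tall, 30 g. Origin: centre of its lower edge, 79 to 80 mm above the jar's origin while on; z up; +x points to its white mark. Fully tight, its +x lies over the jar's +x; it starts 0 to 0.2 rad anticlockwise (from above) of that and sticks with 0.3 to 0.6 N m. The glass under it is never wider than 66 mm; the shoulder lies 12 mm or more below its edge
- lid_mark (a point): outer end of the white mark on the lid's top, 29 mm from its axis, 16 mm above its lower edge. The lid's three lugs leave the threads of the glass when it is 66 degrees anticlockwise of fully tight: it springs up about 1 mm and is free to lift; past 107 degrees the lugs meet the backs of the next threads
- green_jar: bystander, to be left alone: a glass jar with a GREEN lid standing behind the clamp, 62 mm across, 92 mm tall; not the one to open; origin: centre of its underside
- spoon: bystander, to be left alone: a serving spoon lying flat beside the clamp, about 200 mm long; origin: about the middle of its underside
- steel_bowl: bystander, to be left alone: stainless steel mixing bowl, 210 mm across, 85 mm tall; origin: centre of its underside
- grape_bowl: bystander, to be left alone: clear plastic bowl of green grapes, 170 mm across, 75 mm tall; origin: centre of its underside
- carton: bystander, to be left alone: white and blue drink carton, 62 x 62 mm, 193 mm tall; origin: centre of its underside
- mango: bystander, to be left alone: yellow mango lying on its side, 120 mm long, 72 mm tall; origin: centre of its underside
Not all that is in view belongs to the job. There is more than one size of the lid; the one meant has the size given above.

How it is judged (in metres and radians):
On the way, in this order (a step that is already met when the one before it is completed fails the run):
1. the lever is all the way over (at least 1.45 of 1.6 rad) with the lid still on the jar (value of joint lever above 1.45 rad and z of lid in the frame of jar below 0.083 m), for 0.2 s.
2. the lid has been turned out of its threads (60 to 120 degrees from tight) and lifted off them, with the jar clamped (value of joint lever above 1.45 rad and y of lid_mark in the frame of jar above 0.0245 m and z of lid in the frame of jar above 0.09 m), for 0.1 s.
At the end, for the whole second after the job is handed in: Lid gripped (over 2 N), not touching the jar, level within 0.2 rad, still, within 18 mm of the jar's axis, its lower edge 4 to 50 mm above the glass rim, turned 57 to 122 degrees from tight; lever at 1.45 rad or more; jar upright on the board within 8 mm of its clamped place (value of joint lever above 1.45 rad and y of lid_mark in the frame of jar above 0.0245 m and z of lid in the frame of jar between 0.0945 and 0.1405 m and horizontal distance between lid and jar below 0.018 m and angle between lid's own z axis and vertical below 0.2 rad and linear speed of lid below 0.02 m/s and contact force between the fingers and lid above 2 N and contact force between lid and jar below 0.1 N and angle between jar's own z axis and vertical below 0.1 rad and z of jar in the frame of clamp below 0.025 m and horizontal distance between jar and clamp below 0.008 m); the arm keeps its last pose, push and grip.
It fails at once if the jar is pulled up out of the clamp by more than 12 mm or tipped (z of jar in the frame of clamp above 0.032 m or angle between jar's own z axis and vertical above 0.3 rad).
It fails at once if another thing on the table is shifted by more than 30 mm (distance of any of green_jar, spoon, steel_bowl, grape_bowl, carton, mango from where it was at the start of the episode above 0.03 m).
It also fails if it takes over 51 s, if anything falls off the work surface, if the arm or the gripper's body presses on something with over 40 N, if the wrist force passes 120 N, or if a joint passes its speed limit or range.

## Robot

A 6-joint arm with a two-finger parallel gripper is mounted at the origin on the work surface. World frame = base frame: x ahead of the robot, y to its left, z up, the work surface at z = 0. Lengths are in mm, angles in rad, forces in N, time in s.
With the tool pointing down it reaches from about 350 to 875 mm from the base axis. Payload 4.2 kg.
Tool frame: the origin (TCP) lies at the very end of the fingers, on their centre line; the grasp point (between the pads) lies 19 mm behind it; z points along the fingers, y is the line along which they close (so a half turn about z gives the same grasp; the last joint's range is limited). The gripper opens to 85 mm and grips with 20 to 120 N. Pads are 22 mm wide; open, the fingers measure 114 mm over their backs; the gripper's body (76 mm by 85 mm) begins 54 mm behind the grasp point. The pads swing forward as they close: fully open they stand 13 mm farther back than shut.
Start: joints at [1.477, 0.385, 0.008, 0, -1.194, -0.259], TCP at [215.921, 586.496, 231.312] pointing down, gripper open.
Joint ranges: [-3.14, 3.14], [-1.21, 2.06], [-1.07, 1.41], [-3.16, 2.05], [-2.99, -0.16], [-3.1, 3.1]. Speed limits (rad/s): [2.79, 2.79, 3.14, 3.14, 3.14, 3.14].

## Interface

Orientations are given as a unit quaternion [x, y, z, w].
In Python, from bench import arm, optics gives the robot as it stands. The module is installed in compiled form; this text tells all that it offers.
- The arm moves only by the tool step_arm, never from a script. Its argument "motion" is a list of rows, each an object with "dr": the turn, a rotation vector about the tool's x, y, z in units of 8 degrees (1.0 is 8 degrees), a list of three; "slide": the shift along the tool's x, y, z in mm, a list of three; "jaw": the finger opening in mm, from 0 to 85.4. A call has exactly 8 rows; each row is the pose to reach, as a shift and turn from the pose commanded when the call began, along the tool's axes at that moment; what a row does not reach only later rows make up. A row lasts 1/8 s, in which the tool goes at most 62.5 mm and 10.7 degrees, less where a joint would pass 70% of its speed; a pose out of reach is approached as far as the arm can. A call with a gripper value outside its range is refused whole. The fingers move at their own pace and stop on an object; the grip force is fixed at half the most. Time passes only in rows, so rows that repeat a pose let the fingers close, or fill a call up. It gives the time, the measured TCP pose, the force, the opening and the grip force at its end, in the units of the state.
- arm.read_state(): the state, without advancing time (a new reading comes with each control period).
- optics.get_image(name): name is "side" or "top" or "wrist"; returns the picture (384x512x3 uint8, blue, green, red); there is no depth.
- optics.camera_info(name): a dict with "camera_matrix" (3x3 intrinsics, pixels), "k1" (the pictures are not rectified: a ray, as slopes to the right and down, at radius r is drawn at 1 + k1 r^2 times it, then the intrinsics apply), "view" (4x4, takes a point from world to camera coordinates); the wrist camera has in their place "T_tool_cam" (4x4, takes a point from camera to tool coordinates, whose origin is the TCP and whose axes are the flange's). Camera axes: x right, y up, looking along -z (the intrinsics and any distortion apply to the point x, -y, -z); pixel columns grow to the right and rows downward; lengths in mm; the calibration is good to about 2 mm. A picture is of the moment at which its call begins: read the wrist's pose just before it. camera_info takes no time and is no camera call.
- arm.job_done(): hands the job in; it is judged then, once.
The state is a dict: "clock": time; "joints": joint angles; "joint_vel": joint speeds; "joint_efforts": joint torques, N m; "position": TCP position; "ee_rot": TCP orientation; "contact_force": force on the tool from outside, world axes, zero at the start; "wrist_torque": the same for the moment, N m; "gripper_width": finger opening in mm; "grasp_force": force on a finger pad.
Only numpy, scipy, OpenCV 4.12 (cv2) and the standard library are available. Lean on these libraries where they do the work, as an engineer would, in place of code of your own. Each camera call takes 0.05 s, during which the arm holds its last target. There are 200 camera calls.

## Working session

There is one attempt and no reset: what is moved stays moved. The work goes in short steps, Python scripts to look and compute and a tool call to move; the robot and the scene stay as the last step left them, time stands still between calls to the robot, and variables do not carry over. Pictures are saved under pics/ and viewed, at most 10 in all, crops included, and the job is handed in when it is done.

Besides the shell and the picture viewer there is one more tool, called by a JSON object that holds its "name" and its "arguments". step_arm: Moves the arm, as the interface text tells. Its arguments: {"type":"object","properties":{"motion":{"type":"array","items":{"type":"object","properties":{"dr":{"type":"array","items":{"type":"number"}},"slide":{"type":"array","items":{"type":"number"}},"jaw":{"type":"number"}}}}},"required":["motion"]}

```bash
mkdir -p pics; cat > h.py <<'E'
import numpy as np, cv2
from bench import arm, optics
from scipy.spatial.transform import Rotation as R
def cam(name, st=None):
    c=optics.camera_info(name); K=np.array(c["camera_matrix"]);
    if "view" in c: V=np.array(c["view"])
    else:
        st=st or arm.read_state(); T=np.eye(4); T[:3,:3]=R.from_quat(st["ee_rot"]).as_matrix(); T[:3,3]=st["position"]
        V=np.linalg.inv(T@np.array(c["T_tool_cam"]))
    return K,c["k1"],V
def ray(C,uv):
    K,k,V=C; d=np.array([k,0,0,0.]) if 0 else np.array([k,0,0,0,0.])
    p=cv2.undistortPointsIter(np.array([[uv]],float),K,d,None,None,(3,100,1e-12))[0,0]
    W=np.linalg.inv(V); return W[:3,3], W[:3,:3]@np.array([p[0],-p[1],-1])
def onz(C,uv,z):
    o,d=ray(C,uv); return o+d*(z-o[2])/d[2]
def proj(C,P):
    K,k,V=C; q=V[:3,:3]@np.array(P,float)+V[:3,3]; s=np.array([q[0],-q[1]])/-q[2]; s=s*(1+k*(s@s)); return K[:2,:2]@s+K[:2,2]
E
python3 - <<'E'
from h import *
s=arm.read_state(); print(s)
for n in("top","side","wrist"):
    im=optics.get_image(n); cv2.imwrite(f"pics/{n}0.png",im); c=optics.camera_info(n); print(n,c)
a=cv2.imread("pics/top0.png")
E
```

```text
{'clock': 0.0, 'joints': array([ 1.47661128e+00,  3.85501133e-01,  6.64278067e-03, -5.02724903e-04,
       -1.19396085e+00, -2.58611098e-01]), 'joint_vel': array([-0.00116178, -0.00078426,  0.00090975, -0.00143556, -0.00103356,
       -0.00095478]), 'joint_efforts': array([-1.45447589e-04, -3.92282259e+01,  1.88408285e+01,  4.18632746e+00,
       -4.57266826e-03,  8.21928978e-06]), 'position': array([215.72611513, 585.98189266, 230.26109848]), 'ee_rot': array([ 9.84465353e-01, -1.75575883e-01, -1.49782637e-04,  1.02720932e-03]), 'contact_force': array([0.18602104, 0.26358051, 0.92506224]), 'wrist_torque': array([ 0.02034577, -0.01140171,  0.04546091]), 'grasp_force': 0.0, 'gripper_width': 85.1384662046477}
top {'camera_matrix': array([[388.7603618 ,   0.        , 253.72738934],
       [  0.        , 388.7603618 , 183.36240881],
       [  0.        ,   0.        ,   1.        ]]), 'k1': 0.002624046265203336, 'view': array([[-1.24096169e-02, -9.99900159e-01,  6.75815436e-03,
         1.99151861e+01],
       [ 9.93320112e-01, -1.15519607e-02,  1.14811620e-01,
        -5.14484842e+02],
 
[... 591 characters left out ...]
5e-01,  6.33994459e-01,
        -1.37969185e+03],
       [ 0.00000000e+00,  0.00000000e+00,  0.00000000e+00,
         1.00000000e+00]])}
wrist {'camera_matrix': array([[323.05517105,   0.        , 260.69136895],
       [  0.        , 323.05517105, 193.4931564 ],
       [  0.        ,   0.        ,   1.        ]]), 'k1': -0.038466553594615996, 'T_tool_cam': array([[-3.81833609e-04,  9.51324533e-01,  3.08190666e-01,
         7.81292248e+01],
       [ 9.99999845e-01,  4.88288138e-04, -2.68297986e-04,
         1.07826161e+00],
       [-4.05724303e-04,  3.08190516e-01, -9.51324572e-01,
        -1.42145356e+02],
       [ 0.00000000e+00,  0.00000000e+00,  0.00000000e+00,
         1.00000000e+00]])}
```

View pics/top0.png

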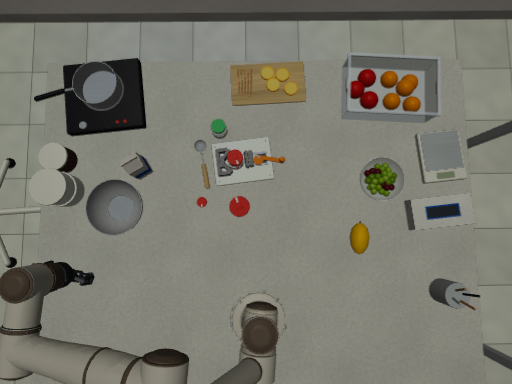

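View pics/side0.png

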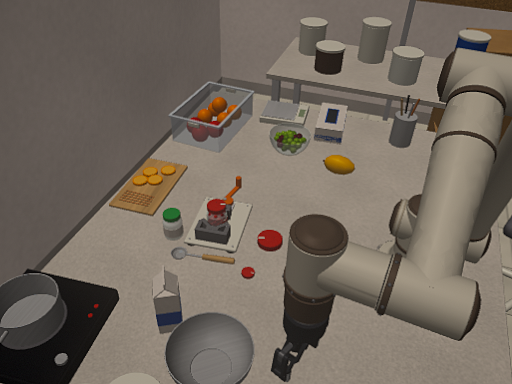

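The top view shows three red, lid-like discs: one on the clamp's jar at (235,158), one on the table at (239,206), larger, and one on the table at (202,202), small. The lid meant is the one in the clamp, with the orange lever pointing right at about (270,160). I'll measure it and confirm in an enlarged crop.

```bash
python3 - <<'E'
from h import *
C=cam("top"); im=cv2.imread("pics/top0.png"); hsv=cv2.cvtColor(im,cv2.COLOR_BGR2HSV)
H,S,V=cv2.split(hsv)
def comps(m,z,mn=8,box=(190,120,300,230)):
    n,l,st,ce=cv2.connectedComponentsWithStats(m.astype(np.uint8))
    for i in range(1,n):
        if st[i,4]>=mn and box[0]<ce[i,0]<box[2] and box[1]<ce[i,1]<box[3]:
            print(ce[i].round(1),st[i],onz(C,ce[i],z).round(1), "width mm",st[i,2]*(C[2]@[650,0,z,1])[2]/-388.8)
print("red");comps(((H<4)|(H>174))&(S>150)&(V>60),115.5)
print("orange");comps((H>=5)&(H<20)&(S>180)&(V>120),99)
m=((S<30)&(V>195)).astype(np.uint8); m[:,:190]=0;m[:,300:]=0;m[:120]=0;m[230:]=0
c=max(cv2.findContours(m,0,1)[0],key=cv2.contourArea); r=cv2.minAreaRect(c); print(r)
P=np.array([onz(C,p,20) for p in cv2.boxPoints(r)]);print(P.round(1),P.mean(0)); print([np.linalg.norm(P[i]-P[i-1]) for i in range(4)])
cv2.imwrite("pics/crop.png",cv2.resize(im[120:220,190:310],None,fx=6,fy=6,interpolation=cv2.INTER_CUBIC))
E
```

```text
red
[234.4 156.8] [227 150  16  16 181] [604.3  84.6 115.5] width mm 59.29577624316243
[201.3 201.1] [197 197  10  10  67] [441.9 205.9 115.5] width mm 37.05986015197652
[239.2 206.3] [230 196  20  20 290] [421.3  68.2 115.5] width mm 74.11972030395305
orange
[264.2 159.1] [253 156  26   8 113] [597.4 -26.   99. ] width mm 97.45170965088877
[281.9 158.5] [280 157   5   4  15] [598.8 -92.   99. ] width mm 18.740713394401688Traceback (most recent call last):
  File "<stdin>", line 12, in <module>
ValueError: max() iterable argument is empty
```

```bash
python3 - <<'E'
from h import *
C=cam("top"); im=cv2.imread("pics/top0.png"); hsv=cv2.cvtColor(im,cv2.COLOR_BGR2HSV)
H,S,V=cv2.split(hsv)
print(im[170,222],im[175,240],im[190,230], im[145,250])
cv2.imwrite("pics/crop.png",cv2.resize(im[120:220,190:310],None,fx=6,fy=6,interpolation=cv2.INTER_CUBIC))
g=im.min(2)
for t in (175,185,195,205,215):
    m=(g>t).astype(np.uint8); m[:,:200]=0;m[:,290:]=0;m[:130]=0;m[195:]=0
    cs=cv2.findContours(m,0,1)[0]
    if not cs: continue
    c=max(cs,key=cv2.contourArea); r=cv2.minAreaRect(c)
    P=np.array([onz(C,p,20) for p in cv2.boxPoints(r)]);print(t,P.round(0).tolist(),P.mean(0), [np.linalg.norm(P[i]-P[i-1]).round() for i in range(4)])
E
```

```text
[142 150 146] [155 165 161] [126 136 137] [156 165 161]
```

View pics/crop.png

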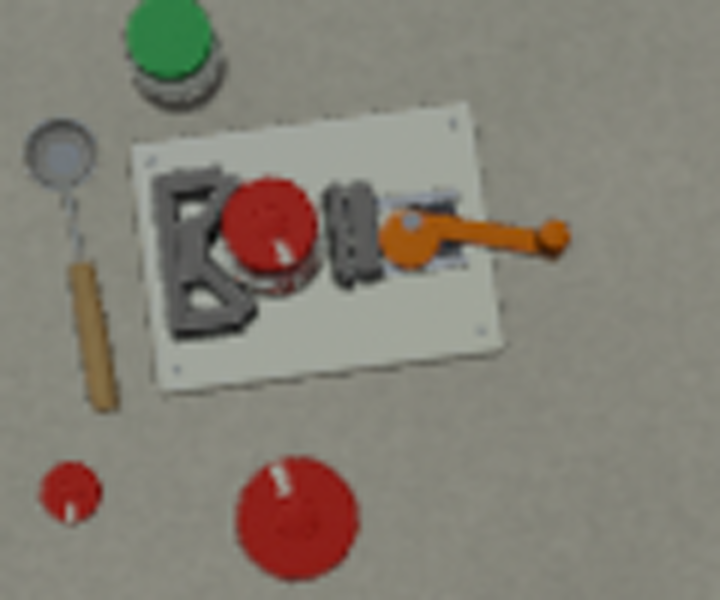

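The crop confirms it: the lid on the clamped jar is at crop (268,224), 59 mm wide, with its mark at (282,250). The pivot is at (410,238) and the knob at (553,236). The two table lids measure 74 and 37 mm, so neither fits.

```bash
python3 - <<'E'
from h import *
C=cam("top"); f=lambda x,y:((x+.0)/6+190-.4,y/6+120-.4)
P=np.array([onz(C,f(*p),20) for p in [(135,146),(468,103),(503,350),(160,392)]]); print(P.round(1),P.mean(0))
print([np.linalg.norm(P[i]-P[i-1]).round() for i in range(4)])
x=(P[0]+P[1]-P[2]-P[3])[:2]; x/=np.linalg.norm(x); y=(P[0]+P[3]-P[1]-P[2])[:2]; y/=np.linalg.norm(y)
print(x,y,np.degrees([np.arctan2(x[1],x[0]),np.arctan2(-y[0],y[1])]))
L=onz(C,f(268,224),115.5);M=onz(C,f(282,250),115.5);pv=onz(C,f(410,238),70);k=onz(C,f(553,236),99)
print("lid",L,"mark",M,np.degrees(np.arctan2(*(M-L)[1::-1])),"piv",pv,"knob",k,np.linalg.norm((k-pv)[:2]))
th=np.arctan2(x[1],x[0])
org=pv[:2]+92*y; print("org",org)
print("lever", np.degrees(np.arctan2(*(k-pv)[1::-1])), np.degrees(np.arctan2(-y[1],-y[0])))
E
```

```text
[[674.6 176.3  20. ]
 [701.2 -43.7  20. ]
 [536.3 -63.8  20. ]
 [511.3 160.   20. ]] [605.85598759  57.2058997   20.        ]
[np.float64(164.0), np.float64(222.0), np.float64(166.0), np.float64(225.0)]
[0.99391132 0.110183  ] [-0.11535876  0.99332389] [6.32586496 6.62431843]
lid [603.78615848  85.03862586 115.5       ] mark [587.48343169  76.54901334 115.5       ] -152.49184306138397 piv [602.20460129  -3.10371691  70.        ] knob [597.28826442 -91.55801488  99.        ] 88.59081892052254
org [591.59159501  88.28208121]
lever -93.18125671645637 -83.37568157140406
```

```bash
cat >> h.py <<'E'
def plan(P,yaw,s=None):
    "slide/dr to TCP P, pointing down with tool y at world angle yaw (deg), from the present pose"
    s=s or arm.read_state(); Q=R.from_quat(s["ee_rot"]); a=np.radians(yaw); y=np.array([np.cos(a),np.sin(a),0]); z=np.array([0,0,-1.])
    T=R.from_matrix(np.c_[np.cross(y,z),y,z])
    print("slide",(Q.inv().apply(np.array(P)-s["position"])).round(1),"dr",((Q.inv()*T).as_rotvec(degrees=True)/8).round(2))
E
python3 -c "
from h import *
plan([600,-50,260],170)"
```

```text
slide [580.4 464.2 -28.7] dr [ 0.01 -0.01  9.97]
```

{"name": "step_arm", "arguments": {"motion": [{"slide":[72,58,-28],"dr":[0,0,1.2],"jaw":85},{"slide":[120,96,-28],"dr":[0,0,2.5],"jaw":85},{"slide":[168,134,-28],"dr":[0,0,3.8],"jaw":85},{"slide":[216,172,-28],"dr":[0,0,5],"jaw":60},{"slide":[264,210,-28],"dr":[0,0,6.2],"jaw":40},{"slide":[312,248,-28],"dr":[0,0,7.5],"jaw":40},{"slide":[360,286,-28],"dr":[0,0,8.7],"jaw":40},{"slide":[408,324,-28],"dr":[0,0,10],"jaw":40}]}}

```text
clock: 1.15
position: [474.9, 160.2, 259.4]
ee_rot: [-0.639, 0.769, 0.0, 0.0]
contact_force: [1.4, 0.9, 0.2]
gripper_width: 40.0
grasp_force: 0.0
```

```bash
python3 -c "
from h import *
s=arm.read_state();print(s['position'],s['joints'],s['clock'],s['gripper_width'])
plan([600,-50,260],170)"
```

```text
[474.87829969 160.18738697 259.3730613 ] [ 6.49805037e-01  1.51820477e-01 -2.42161188e-01 -9.20471078e-05
 -1.17646660e+00 -8.33564693e-01] 1.15 39.97723794743625
slide [ 183.8 -161.4   -0.7] dr [-0.    0.   -0.07]
```

{"name": "step_arm", "arguments": {"motion": [{"slide":[46,-40,0],"dr":[0,0,0],"jaw":40},{"slide":[92,-80,0],"dr":[0,0,0],"jaw":40},{"slide":[138,-121,0],"dr":[0,0,0],"jaw":40},{"slide":[184,-161,0],"dr":[0,0,0],"jaw":40},{"slide":[184,-161,0],"dr":[0,0,0],"jaw":40},{"slide":[184,-161,0],"dr":[0,0,0],"jaw":40},{"slide":[184,-161,0],"dr":[0,0,0],"jaw":40},{"slide":[184,-161,0],"dr":[0,0,0],"jaw":40}]}}

```text
clock: 2.15
position: [599.8, -46.5, 259.8]
ee_rot: [-0.642, 0.767, -0.0, 0.0]
contact_force: [0.3, 0.2, -0.1]
gripper_width: 40.2
grasp_force: 0.0
```

```bash
python3 - <<'E'
from h import *
s=arm.read_state();im=optics.get_image("wrist");cv2.imwrite("pics/w1.png",im)
print(s['position'],s['joints'],s['clock'])
C=cam("wrist",s)
for P in [(604,85,115.5),(597,-92,99),(612,-4,64)]: print(P,proj(C,P))
E
```

```text
[599.79830601 -46.45536277 259.76566461] [ 1.91525002e-01  3.26680795e-01 -6.99772225e-03 -6.65783202e-05
 -1.23651576e+00 -3.67855820e-01] 2.15
(604, 85, 115.5) [277.86725808 299.99626071]
(597, -92, 99) [253.98676415 128.33335053]
(612, -4, 64) [255.76532669 205.85571256]
```

View pics/w1.png

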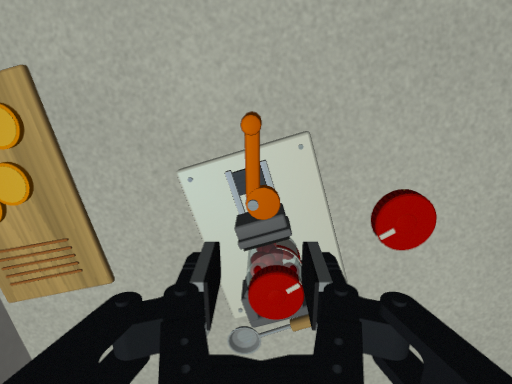

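The wrist view shows the knob top at (251,124), the pivot pin at (252,205) off-centre in the hub, the lid at (275,292) with its mark end at (300,288), and the far board corners at (178,171) and (309,132).

```bash
python3 - <<'E'
from h import *
s=arm.read_state();C=cam("wrist",s)
im=cv2.imread("pics/w1.png");H,S,V=cv2.split(cv2.cvtColor(im,cv2.COLOR_BGR2HSV))
k=onz(C,(251,123.5),99);pv=onz(C,(252.5,205),68)
m=(((H<4)|(H>174))&(S>150)&(V>100)).astype(np.uint8);m[:,340:]=0
c=max(cv2.findContours(m,0,1)[0],key=cv2.contourArea);e=cv2.fitEllipse(c);print(e, cv2.boundingRect(c))
L=onz(C,(275,292.5),115.5);M=onz(C,(300,287.5),115.5)
A=onz(C,(178,171),20);B=onz(C,(309,132),20)
d=(A-B)[:2];yw=np.degrees(np.arctan2(d[1],d[0]))
print("knob",k,"piv",pv,np.linalg.norm((k-pv)[:2]),"L",L,"mark",M,np.linalg.norm(M-L),np.degrees(np.arctan2(*(M-L)[1::-1])))
print("board",A,B,np.linalg.norm(d),yw)
th=np.radians(yw);y=np.array([-np.sin(th),np.cos(th)]);print("org",pv[:2]+92*y,"lever deg",np.degrees(np.arctan2(*(k-pv)[1::-1])), "from open", (yw-90)-np.degrees(np.arctan2(*(k-pv)[1::-1])))
E
```

```text
((274.6433410644531, 295.996826171875), (46.17927169799805, 53.38384246826172), 96.5591049194336) (248, 273, 56, 47)
knob [598.967236   -96.93723743  99.        ] piv [615.09825576  -7.16541361  68.        ] 91.209594620359 L [605.54749146  75.22221824 115.5       ] mark [579.14211555  73.82072254 115.5       ] 26.442542744861502 -176.96181138323323
board [700.79263025 -49.44208499  20.        ] [537.5494175  -68.03728483  20.        ] 164.2988982449253 6.498608887892485
org [604.68577945  84.24344995] lever deg -100.18671951456909 from open 16.68532840246158
```

```bash
python3 -c "
from h import *
plan([598.5,-95,130],170);plan([598.5,-95,70],170)"
```

```text
slide [ 48.   -7.1 129.7] dr [-0.    0.   -0.01]
slide [ 48.   -7.1 189.7] dr [-0.    0.   -0.01]
```

{"name": "step_arm", "arguments": {"motion": [{"slide":[18,-3,50],"dr":[0,0,0],"jaw":40},{"slide":[36,-6,100],"dr":[0,0,0],"jaw":40},{"slide":[48,-7,130],"dr":[0,0,0],"jaw":40},{"slide":[48,-7,150],"dr":[0,0,0],"jaw":40},{"slide":[48,-7,170],"dr":[0,0,0],"jaw":40},{"slide":[48,-7,190],"dr":[0,0,0],"jaw":36},{"slide":[48,-7,190],"dr":[0,0,0],"jaw":26},{"slide":[48,-7,190],"dr":[0,0,0],"jaw":26}]}}

```text
clock: 3.2
position: [599.1, -95.7, 70.3]
ee_rot: [-0.642, 0.767, -0.001, 0.0]
contact_force: [-0.5, -1.1, -0.1]
gripper_width: 26.5
grasp_force: 0.0
```

```bash
python3 - <<'E'
from h import *
s=arm.read_state();im=optics.get_image("wrist");cv2.imwrite("pics/w2.png",im)
print(s['position'],s['contact_force'],s['gripper_width'],s['grasp_force'])
Q=R.from_quat(s['ee_rot']);pv=np.array([614,-6])
for f in (-100,-110,-120,-130,-140,-150,-160,-168,-176,-179):
    a=np.radians(f);P=np.r_[pv+90*np.array([np.cos(a),np.sin(a)]),70];print(f,end=' ');plan(P,f-90,s)
E
```

```text
[599.11568459 -95.73373744  70.27312244] [-0.49378967 -1.11473612 -0.09070273] 26.451627236555144 0.0
-100 slide [-1.   0.9  0.3] dr [-0.01  0.   -0.02]
-110 slide [-2.3 16.6  0.3] dr [-0.01  0.    1.23]
-120 slide [-6.3 31.7  0.2] dr [-0.01  0.    2.48]
-130 slide [-12.9  46.    0.2] dr [-0.01  0.    3.73]
-140 slide [-21.8  58.8   0.2] dr [-0.01  0.    4.98]
-150 slide [-32.9  70.    0.2] dr [-0.01  0.    6.23]
-160 slide [-45.7  79.    0.2] dr [-0.01  0.01  7.48]
-168 slide [-57.   84.5   0.2] dr [-0.01  0.01  8.48]
-176 slide [-68.9  88.4   0.2] dr [-0.01  0.01  9.48]
-179 slide [-73.5  89.5   0.2] dr [-0.01  0.01  9.86]
```

View pics/w2.png

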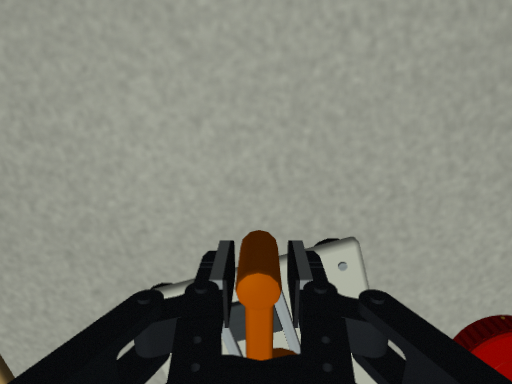

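The knob sits between the fingers (knob at about (258,270)), so I'll swing the lever.

{"name": "step_arm", "arguments": {"motion": [{"slide":[-1.3,9,0.3],"dr":[0,0,0.6],"jaw":26},{"slide":[-2.5,17,0.3],"dr":[0,0,1.23],"jaw":26},{"slide":[-4,24.5,0.3],"dr":[0,0,1.85],"jaw":26},{"slide":[-6.5,32,0.3],"dr":[0,0,2.48],"jaw":26},{"slide":[-9.5,39,0.3],"dr":[0,0,3.1],"jaw":26},{"slide":[-13,46,0.3],"dr":[0,0,3.73],"jaw":26},{"slide":[-17,52.5,0.3],"dr":[0,0,4.35],"jaw":26},{"slide":[-22,59,0.3],"dr":[0,0,4.98],"jaw":26}]}}

```text
clock: 4.25
position: [546.5, -63.9, 70.7]
ee_rot: [-0.341, 0.94, -0.001, 0.003]
contact_force: [4.5, -1.6, -1.7]
gripper_width: 26.0
grasp_force: 1.8
```

```bash
python3 - <<'E'
from h import *
s=arm.read_state()
print(s['position'],s['contact_force'],s['gripper_width'],s['grasp_force'])
pv=np.array([614,-6])
for f in (-140,-145,-150,-160,-165,-170,-173,-176,-179,-182):
    a=np.radians(f);P=np.r_[pv+90*np.array([np.cos(a),np.sin(a)]),70];print(f,end=' ');plan(P,f-90,s)
E
```

```text
[546.50364535 -63.88978912  70.68716637] [ 4.48018858 -1.59631855 -1.7491549 ] 25.98913752126943 1.8187182024121284
-140 slide [1.1 1.  0.7] dr [-0.03  0.03 -0.02]
-145 slide [0.8 8.8 0.7] dr [-0.03  0.03  0.6 ]
-150 slide [-0.2 16.6  0.6] dr [-0.02  0.04  1.23]
-160 slide [-4.2 31.8  0.6] dr [-0.02  0.04  2.48]
-165 slide [-7.2 39.   0.6] dr [-0.02  0.04  3.1 ]
-170 slide [-10.8  46.    0.6] dr [-0.02  0.04  3.73]
-173 slide [-13.3  50.    0.6] dr [-0.02  0.04  4.1 ]
-176 slide [-15.9  53.9   0.6] dr [-0.02  0.04  4.48]
-179 slide [-18.8  57.7   0.6] dr [-0.02  0.04  4.85]
-182 slide [-21.8  61.3   0.6] dr [-0.01  0.04  5.23]
```

{"name": "step_arm", "arguments": {"motion": [{"slide":[0.5,8.5,0.5],"dr":[0,0,0.6],"jaw":26},{"slide":[-0.5,16.5,0.5],"dr":[0,0,1.23],"jaw":26},{"slide":[-2.5,24,0.5],"dr":[0,0,1.85],"jaw":26},{"slide":[-4.5,31.5,0.5],"dr":[0,0,2.48],"jaw":26},{"slide":[-7.5,39,0.5],"dr":[0,0,3.1],"jaw":26},{"slide":[-11,46,0.5],"dr":[0,0,3.73],"jaw":26},{"slide":[-13.5,50,0.5],"dr":[0,0,4.1],"jaw":26},{"slide":[-16,54,0.5],"dr":[0,0,4.48],"jaw":26}]}}

```text
clock: 5.25
position: [525.0, -12.3, 70.7]
ee_rot: [-0.036, 0.999, -0.0, 0.004]
contact_force: [3.8, -4.5, -0.1]
gripper_width: 25.9
grasp_force: 2.6
```

{"name": "step_arm", "arguments": {"motion": [{"slide":[0,1,0],"dr":[0,0,0],"jaw":26},{"slide":[0,2,0],"dr":[0,0,0.2],"jaw":26},{"slide":[0,3,0],"dr":[0,0,0.2],"jaw":26},{"slide":[0,4,0],"dr":[0,0,0.2],"jaw":26},{"slide":[0,5,0],"dr":[0,0,0.2],"jaw":26},{"slide":[0,5,0],"dr":[0,0,0.2],"jaw":26},{"slide":[0,5,0],"dr":[0,0,0.2],"jaw":26},{"slide":[0,5,0],"dr":[0,0,0.2],"jaw":26}]}}

```text
clock: 6.25
position: [525.0, -10.5, 70.7]
ee_rot: [-0.023, 1.0, -0.002, 0.003]
contact_force: [8.8, -18.7, -1.3]
gripper_width: 26.0
grasp_force: 9.4
```

The lever is at its stop: commanding 5 mm moved it only about 2 mm, at 19 N. I'll back off, rise and look at the lid.

{"name": "step_arm", "arguments": {"motion": [{"slide":[0,-3,0],"dr":[0,0,0],"jaw":30},{"slide":[0,-6,0],"dr":[0,0,0],"jaw":38},{"slide":[0,-6,0],"dr":[0,0,0],"jaw":40},{"slide":[0,-6,-20],"dr":[0,0,0],"jaw":40},{"slide":[0,-6,-50],"dr":[0,0,0],"jaw":40},{"slide":[0,-6,-100],"dr":[0,0,0],"jaw":60},{"slide":[-15,30,-140],"dr":[0,0,0],"jaw":85},{"slide":[-30,70,-150],"dr":[0,0,0],"jaw":85}]}}

```text
clock: 7.25
position: [550.0, 65.3, 222.4]
ee_rot: [-0.022, 1.0, 0.001, 0.003]
contact_force: [-0.4, 0.5, -1.1]
gripper_width: 85.0
grasp_force: 0.0
```

```bash
python3 -c "
from h import *
s=arm.read_state();print(s['position'],s['joints'],s['contact_force'])
plan([650,85,240],90)"
```

```text
[550.04652725  65.26958625 222.44369038] [ 4.11137117e-01  2.67418178e-01 -1.87650241e-01  7.38283402e-04
 -1.10867902e+00 -1.93880458e+00] [-0.40093342  0.4820723  -1.12374939]
slide [-100.8   15.4  -16.8] dr [0.01 0.05 0.31]
```

{"name": "step_arm", "arguments": {"motion": [{"slide":[-25,4,-17],"dr":[0,0,0.1],"jaw":85},{"slide":[-50,8,-17],"dr":[0,0,0.2],"jaw":85},{"slide":[-75,12,-17],"dr":[0,0,0.3],"jaw":85},{"slide":[-100,15,-17],"dr":[0,0,0.3],"jaw":85},{"slide":[-100,15,-17],"dr":[0,0,0.3],"jaw":85},{"slide":[-100,15,-17],"dr":[0,0,0.3],"jaw":85},{"slide":[-100,15,-17],"dr":[0,0,0.3],"jaw":85},{"slide":[-100,15,-17],"dr":[0,0,0.3],"jaw":85}]}}

```text
clock: 8.25
position: [647.3, 83.3, 236.0]
ee_rot: [-0.001, 1.0, 0.0, 0.0]
contact_force: [-0.6, 0.1, 0.2]
gripper_width: 84.9
grasp_force: 0.0
```

```bash
python3 - <<'E'
from h import *
s=arm.read_state();im=optics.get_image("wrist");cv2.imwrite("pics/w3.png",im);print(s['position'])
C=cam("wrist",s);print(proj(C,(604,85,115.5)),proj(C,(523,-11,99)))
H,S,V=cv2.split(cv2.cvtColor(im,cv2.COLOR_BGR2HSV))
m=(((H<4)|(H>174))&(S>150)&(V>100)).astype(np.uint8)
for c in cv2.findContours(m,0,1)[0]:
    if cv2.contourArea(c)>200: print(cv2.fitEllipse(c),cv2.boundingRect(c),onz(C,cv2.fitEllipse(c)[0],115.5))
E
```

```text
[647.25014027  83.25047452 236.03239371]
[263.93861713 136.93597639] [142.95049651  31.73985345]
((262.6135559082031, 136.8394775390625), (70.82469940185547, 71.0813217163086), 82.80557250976562) (227, 101, 72, 72) [603.92399293  83.92682185 115.5       ]
```

View pics/w3.png

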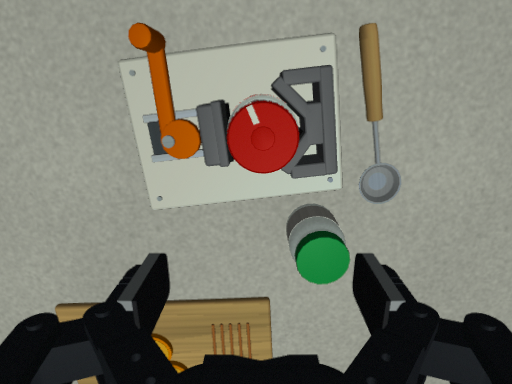

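The lever is over (pin at (167,142), knob at (140,35)). The lid is at (263,137), with its mark end at (249,105).

```bash
python3 - <<'E'
from h import *
s=arm.read_state();C=cam("wrist",s)
p=onz(C,(167,142),68);k=onz(C,(140,35),99);M=onz(C,(249,105),115.5)
print(p,k,np.linalg.norm((k-p)[:2]),"lever rad",np.radians(-83.5-np.degrees(np.arctan2(*(k-p)[1::-1]))), "mark deg",np.degrees(np.arctan2(M[1]-83.9,M[0]-603.9)),np.hypot(M[1]-83.9,M[0]-603.9))
plan([604,84,130],90);plan([604,84,88],90)
E
```

```text
[615.65940362  -7.87437564  68.        ] [525.47588594 -13.55879861  99.        ] 90.36248959050361 lever rad 1.6212942766269094 mark deg -156.60126551457458 27.082062155907174
slide [ 43.4   0.8 106. ] dr [0.   0.   0.01]
slide [ 43.4   0.8 148. ] dr [0.   0.   0.01]
```

{"name": "step_arm", "arguments": {"motion": [{"slide":[22,0.5,50],"dr":[0,0,0],"jaw":85},{"slide":[43,1,90],"dr":[0,0,0],"jaw":85},{"slide":[43.5,1,106],"dr":[0,0,0],"jaw":85},{"slide":[43.5,1,118],"dr":[0,0,0],"jaw":85},{"slide":[43.5,1,130],"dr":[0,0,0],"jaw":85},{"slide":[43.5,1,140],"dr":[0,0,0],"jaw":85},{"slide":[43.5,1,148],"dr":[0,0,0],"jaw":85},{"slide":[43.5,1,148],"dr":[0,0,0],"jaw":85}]}}

```text
clock: 9.3
position: [604.0, 84.1, 86.9]
ee_rot: [-0.001, 1.0, -0.0, -0.001]
contact_force: [-0.6, 0.6, -0.1]
gripper_width: 85.2
grasp_force: 0.0
```

```bash
python3 - <<'E'
from h import *
s=arm.read_state();im=optics.get_image("wrist");cv2.imwrite("pics/w4.png",im);print(s['position'],s['contact_force'],s['gripper_width'])
C=cam("wrist",s);print(proj(C,(604,84,115.5)))
E
```

```text
[604.04529251  84.05103913  86.88058431] [-0.63361638  0.61337301 -0.05728418] 85.24855818153814
[262.40627077 293.66633832]
```

View pics/w4.png

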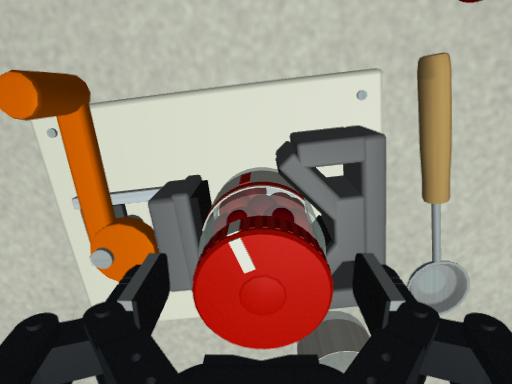

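Lid centred at (263,291) between the open pads. Closing now.

{"name": "step_arm", "arguments": {"motion": [{"slide":[0,0,0],"dr":[0,0,0],"jaw":66},{"slide":[0,0,0],"dr":[0,0,0],"jaw":60},{"slide":[0,0,0],"dr":[0,0,0],"jaw":50},{"slide":[0,0,0],"dr":[0,0,0],"jaw":50},{"slide":[0,0,0],"dr":[0,0,0],"jaw":50},{"slide":[0,0,0],"dr":[0,0,0],"jaw":50},{"slide":[0,0,0],"dr":[0,0,0],"jaw":50},{"slide":[0,0,0],"dr":[0,0,0],"jaw":50}]}}

```text
clock: 10.35
position: [604.7, 84.3, 88.3]
ee_rot: [-0.001, 1.0, 0.0, 0.001]
contact_force: [-1.9, 0.3, 5.3]
gripper_width: 57.4
grasp_force: 63.4
```

{"name": "step_arm", "arguments": {"motion": [{"slide":[0,0,0],"dr":[0,0,-0.4],"jaw":50},{"slide":[0,0,0],"dr":[0,0,-0.9],"jaw":50},{"slide":[0,0,0],"dr":[0,0,-1.5],"jaw":50},{"slide":[0,0,0],"dr":[0,0,-2.1],"jaw":50},{"slide":[0,0,0],"dr":[0,0,-2.8],"jaw":50},{"slide":[0,0,0],"dr":[0,0,-3.4],"jaw":50},{"slide":[0,0,0],"dr":[0,0,-4.0],"jaw":50},{"slide":[0,0,0],"dr":[0,0,-4.5],"jaw":50}]}}

```text
clock: 11.35
position: [605.2, 84.3, 88.8]
ee_rot: [-0.311, 0.95, -0.0, 0.001]
contact_force: [-0.6, -0.4, 6.2]
gripper_width: 57.5
grasp_force: 63.6
```

```bash
python3 - <<'E'
from h import *
s=arm.read_state();print(s['position'],s['contact_force'],s['wrist_torque'],s['gripper_width'],s['grasp_force'])
im=optics.get_image("wrist")
cv2.imwrite("pics/w5.png",np.hstack([cv2.imread("pics/w4.png")[150:,130:400],im[150:,130:400]]))
E
```

```text
[605.20847605  84.26280157  88.84852749] [-0.61933945 -0.3613147   6.21131273] [-0.15946297  0.27399749 -0.09132486] 57.464706768042305 63.60846284776926
```

View pics/w5.png

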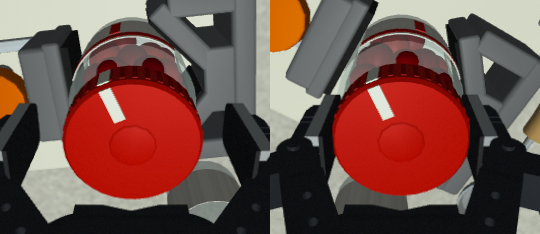

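The mark keeps its place between the fingers, at (112,105), and the label has stayed with the clamp. The lid is turning in the clamped jar without slipping, so I'll continue the turn.

{"name": "step_arm", "arguments": {"motion": [{"slide":[0,0,0],"dr":[0,0,-0.6],"jaw":50},{"slide":[0,0,0],"dr":[0,0,-1.2],"jaw":50},{"slide":[0,0,0],"dr":[0,0,-1.9],"jaw":50},{"slide":[0,0,0],"dr":[0,0,-2.6],"jaw":50},{"slide":[0,0,0],"dr":[0,0,-3.3],"jaw":50},{"slide":[0,0,0],"dr":[0,0,-4.0],"jaw":50},{"slide":[0,0,0],"dr":[0,0,-4.6],"jaw":50},{"slide":[0,0,0],"dr":[0,0,-5],"jaw":50}]}}

```text
clock: 12.4
position: [605.7, 83.7, 89.0]
ee_rot: [-0.617, 0.787, -0.001, 0.001]
contact_force: [0.3, -2.3, 5.5]
gripper_width: 57.3
grasp_force: 63.6
```

```bash
python3 - <<'E'
from h import *
s=arm.read_state();print(s['position'],s['contact_force'],s['wrist_torque'],s['joints'][5])
plan([604.5,84,118],166,s)
im=optics.get_image("wrist")
C=cam("wrist",s);H,S,V=cv2.split(cv2.cvtColor(im,cv2.COLOR_BGR2HSV))
n,l,st,ce=cv2.connectedComponentsWithStats(((V>170)&(S<60)).astype(np.uint8))
for i in range(1,n):
    if 60<st[i,4]<1500 and 200<ce[i,0]<330: print(ce[i],st[i])
cv2.imwrite("pics/w6.png",im)
E
```

```text
[605.66359704  83.73970833  89.01972982] [ 0.30417015 -2.33579181  5.49478909] [-0.74955026 -0.12479158 -0.14590546] -0.6444008737983146
slide [  0.    1.1 -29. ] dr [-0.02  0.    0.03]
[251.24703892 100.4534687 ] [238  77  27  46 591]
[240.20050125 252.35087719] [228 236  25  34 399]
[202.90384615 328.16025641] [193 308  20  40 312]
[316.89864865 350.14864865] [299 344  30  13 148]
```

{"name": "step_arm", "arguments": {"motion": [{"slide":[0,0,-1],"dr":[0,0,0],"jaw":50},{"slide":[0,0,-2],"dr":[0,0,0],"jaw":50},{"slide":[0,0,-3],"dr":[0,0,0],"jaw":50},{"slide":[0,0,-4],"dr":[0,0,0],"jaw":50},{"slide":[0,0,-5],"dr":[0,0,0],"jaw":50},{"slide":[0,0,-5],"dr":[0,0,0],"jaw":50},{"slide":[0,0,-5],"dr":[0,0,0],"jaw":50},{"slide":[0,0,-5],"dr":[0,0,0],"jaw":50}]}}

```text
clock: 13.45
position: [605.2, 83.7, 91.5]
ee_rot: [-0.616, 0.788, -0.001, 0.0]
contact_force: [5.6, -3.7, -4.0]
gripper_width: 57.4
grasp_force: 64.6
```

```bash
python3 - <<'E'
from h import *
s=arm.read_state();print(s['position'],s['contact_force'],s['wrist_torque'])
im=optics.get_image("side");C=cam("side")
u,v=proj(C,(604,84,80)).astype(int);print(u,v)
w=optics.get_image("wrist")
a=cv2.resize(im[v-50:v+50,u-65:u+65],(390,300),interpolation=cv2.INTER_CUBIC)
cv2.imwrite("pics/w7.png",np.hstack([a,cv2.resize(w,(400,300))]))
E
```

```text
[605.19688027  83.71106312  91.54075849] [ 5.56049225 -3.68535454 -3.97093816] [-0.97271643 -1.54344726  0.01058419]
216 212
```

View pics/w7.png

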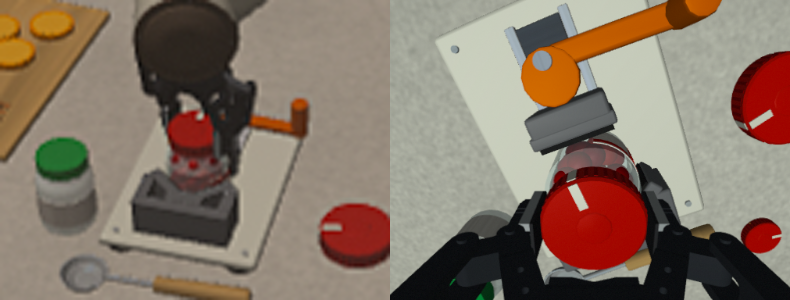

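{"name": "step_arm", "arguments": {"motion": [{"slide":[0,0,-0.5],"dr":[0,0,0],"jaw":50},{"slide":[0,0,-1],"dr":[0,0,0],"jaw":50},{"slide":[0,0,-1.5],"dr":[0,0,0],"jaw":50},{"slide":[0,0,-2],"dr":[0,0,0],"jaw":50},{"slide":[0,0,-2.5],"dr":[0,0,0],"jaw":50},{"slide":[0,0,-3],"dr":[0,0,0],"jaw":50},{"slide":[0,0,-3],"dr":[0,0,0],"jaw":50},{"slide":[0,0,-3],"dr":[0,0,0],"jaw":50}]}}

```text
clock: 14.55
position: [605.1, 83.8, 94.5]
ee_rot: [-0.616, 0.788, -0.0, 0.0]
contact_force: [5.8, -2.3, -2.8]
gripper_width: 57.1
grasp_force: 64.7
```

```bash
python3 - <<'E'
from h import *
s=arm.read_state();print(s['position'],s['ee_rot'],s['contact_force'],s['wrist_torque'])
E
```

```text
[605.08228942  83.83531265  94.54593797] [-6.16214702e-01  7.87577981e-01 -4.42881803e-04  4.11854064e-04] [ 5.77110167 -2.34824208 -2.79788037] [-0.90833806 -1.43814744 -0.01433947]
```

The force falls as the lid rises, so it is free. I'll continue straight up.

{"name": "step_arm", "arguments": {"motion": [{"slide":[0,0,-2],"dr":[0,0,0],"jaw":50},{"slide":[0,0,-4],"dr":[0,0,0],"jaw":50},{"slide":[0,0,-6],"dr":[0,0,0],"jaw":50},{"slide":[0,0,-9],"dr":[0,0,0],"jaw":50},{"slide":[0,0,-13],"dr":[0,0,0],"jaw":50},{"slide":[0,0,-18],"dr":[0,0,0],"jaw":50},{"slide":[0,0,-22],"dr":[0,0,0],"jaw":50},{"slide":[0,0,-26],"dr":[0,0,0],"jaw":50}]}}

```text
clock: 15.55
position: [604.1, 84.2, 121.9]
ee_rot: [-0.616, 0.787, 0.0, 0.0]
contact_force: [0.8, -0.1, -0.5]
gripper_width: 57.4
grasp_force: 64.9
```

{"name": "step_arm", "arguments": {"motion": [{"slide":[0,0,0],"dr":[0,0,0],"jaw":50},{"slide":[0,0,0],"dr":[0,0,0],"jaw":50},{"slide":[0,0,0],"dr":[0,0,0],"jaw":50},{"slide":[0,0,0],"dr":[0,0,0],"jaw":50},{"slide":[0,0,0],"dr":[0,0,0],"jaw":50},{"slide":[0,0,0],"dr":[0,0,0],"jaw":50},{"slide":[0,0,0],"dr":[0,0,0],"jaw":50},{"slide":[0,0,0],"dr":[0,0,0],"jaw":50}]}}

```text
clock: 16.55
position: [604.2, 84.2, 121.5]
ee_rot: [-0.616, 0.787, 0.0, 0.0]
contact_force: [0.2, -0.5, 0.3]
gripper_width: 57.2
grasp_force: 64.9
```

```bash
python3 - <<'E'
from h import *
s=arm.read_state();print(s['position'],s['ee_rot'],s['contact_force'],s['wrist_torque'],s['joint_vel'].round(3))
im=optics.get_image("side");u,v=216,205
w=optics.get_image("wrist")
a=cv2.resize(im[v-50:v+50,u-65:u+65],(390,300),interpolation=cv2.INTER_CUBIC)
cv2.imwrite("pics/w8.png",np.hstack([a,cv2.resize(w,(400,300))]))
E
```

```text
[604.21416955  84.21588    121.51973474] [-6.16385388e-01  7.87444635e-01  1.71036700e-05  4.84532448e-06] [ 0.15390717 -0.52986765  0.28734234] [ 0.02331175  0.04786977 -0.01635272] [-0.    -0.003 -0.001  0.001  0.001  0.001]
```

View pics/w8.png

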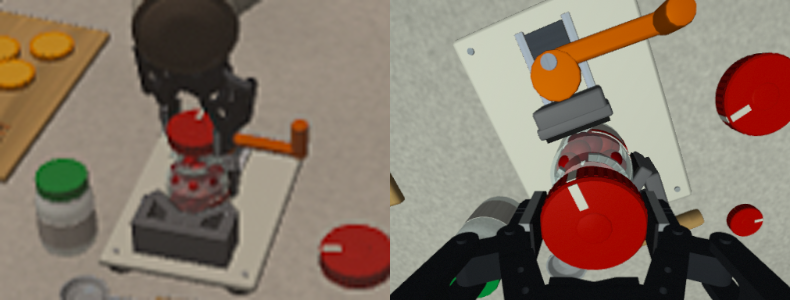

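The side view shows the lid (190,132) lifted clear above the open jar (200,185). The jar stands in the closed clamp, forces are about zero and the lid is level and still, so I'm handing it in.

```bash
python3 -c "
from h import *
print(arm.job_done())"
```

```text
the job is handed in; nothing more can be done
None
```

I closed the clamp, unscrewed the lid about 76° and lifted it straight up; the job is handed in with the lid held level and still about 2 cm above the open jar, and the judge returned no verdict.

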